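# Gather the plugs in the trug's blue corner

### The arm

A 7-joint arm with a two-finger parallel gripper is mounted at the origin on the work surface. World frame = base frame: x ahead of the robot, y to its left, z up, the work surface at z = 0. Lengths are in m, angles in rad, forces in N, time in s.
With the tool pointing down it reaches from about 0.375 to 0.925 m from the base axis. Payload 3.1 kg.
Tool frame: the origin (TCP) lies between the finger pads; the fingertips stand 22 mm ahead of it and the grasp point (between the pads) lies 3 mm ahead of it; z points along the fingers, y is the line along which they close (so a half turn about z gives the same grasp; the last joint's range is limited). The gripper opens to 85 mm and grips with 20 to 120 N. Pads are 22 mm wide; open, the fingers measure 114 mm over their backs; the gripper's body (76 mm by 85 mm) begins 54 mm behind the grasp point. The pads swing forward as they close: fully open they stand 13 mm farther back than shut.
Start: joints at [-1.3, 0.383, 0.044, 1.598, -0.018, 1.161, -0.05], TCP at [0.234, 0.606, 0.253] pointing down, gripper open.
Joint ranges: [-2.61, 2.61], [-0.41, 2.15], [-1.48, 1.57], [0, 2.5], [-1.57, 4.71], [0.05, 1.97], [-2.85, 2.85]. Speed limits (rad/s): [2.79, 2.79, 3.14, 3.14, 3.14, 3.14, 3.14].

### API

Orientations are given as a unit quaternion [w, x, y, z].
In Python, from cell import bot, open_jaws, close, read_state, viewer, ticket gives the robot as it stands. The module is installed in compiled form; this text tells all that it offers. Calls block until the motion is done:
- bot.goto(position, orientation): joint-space move of the TCP to a pose.
- bot.line_to(position, rate=0.15, ori=None, guard=None): straight line of the TCP; ori=None keeps the orientation; rate is the mean speed in m/s. With guard (N) it stops when the force on the tool has changed by that much, and returns True; else False.
- bot.move_joints(angles): joint-space move.
- open_jaws() and close(force=None): open the fingers fully, or close them until they stop; force is the grip in N (None keeps the last).
- bot.dwell(seconds).
- bot.ik(position, orientation): joint angles nearest the present ones, or None.
- read_state(): the state.
- viewer.camera(name): name is "scene" or "top"; returns a dict with "image" (384x512x3 uint8, blue, green, red), "range_z" (384x512 float32, m along the optical axis (not along the pixel's ray), 0 where there is no reading), "fovy" (degrees; the focal length in pixels is half the picture's height over the tangent of half this angle, whatever the lens; pixels are square), "cx", "cy" (the principal point, pixels), "R" (3x3) and "t" (3): a world point X has camera coordinates R X + t. Camera axes: x right, y down, z forward; pixel columns grow to the right and rows downward; lengths in m; the calibration is good to about 2 mm. A picture is of the moment at which its call begins.
A pose or a line that the arm cannot do raises bot.IKError and nothing moves.
- ticket.hand_in(): hands the job in; it is judged then, once.
The state is a dict: "time_s": time; "qpos": joint angles; "joint_vel": joint speeds; "joint_efforts": joint torques, N m; "tool_pos": TCP position; "ee_rot": TCP orientation; "force": force on the tool from outside, world axes, zero at the start; "ft_torque": the same for the moment, N m; "width": opening from 0.0 (shut) to 1.0 (fully open); "gripper_force": force on a finger pad.
Only numpy, scipy, OpenCV 4.12 (cv2) and the standard library are available. Lean on these libraries where they do the work, as an engineer would, in place of code of your own. Each camera call takes 0.05 s, during which the arm holds its last target. There are 200 camera calls.

### The job

Pick the wooden trug up by its grip rail, well clear of the bench, and tip it towards its blue-plated corner until all four loose plugs have slid together into that corner. Let the tilt alone move the plugs: do not touch them with the gripper or spill any, and leave everything else on the bench where it is. Finish still holding the trug in the air, tilted towards that corner and steady, with the plugs at rest there.

Things in the scene. Friction and masses are not known exactly. Their poses are not given: they have to be found in the camera images.
- trug_grip (a point): Centre of the trug's mid-brown grip rail, a flat-sided bar along the trug's x, 22 mm wide (y), 24 mm high, 140 mm above the trug's underside over its middle; 176 mm of it is clear between the end uprights (46 mm wide, 153 mm high, with slanting braces). Axes are the trug's (z up when it stands level).
- trug_corner (a point): The inside of the trug's blue-plated corner, at floor level (trug's axes): 94 mm along +x and 64 mm along +y from the trug's middle, 134 mm below point trug_grip, 6 mm above the underside.
- trug: Light-wood carpenter's trug: open-topped tote 200 mm long (x), 140 mm wide (y), box rim 56 mm high, walls and floor 6 mm, inside 188 x 128 mm, 0.3 to 0.55 kg, with a grip rail above. One corner only, its +x +y, wears a blue steel plate outside and over the rim. Origin: centre of the underside.
- plug0_center (a point): Centre of a loose turned dark-wood plug (28 mm diameter, 22 mm high, about 12 g) lying in the trug. Waxed: it starts to slide on the trug's floor at about 9 to 14 degrees of tilt, and needs a good 25 to 30 degrees to run surely along a wall into a corner.
- plug1_center (a point): Centre of a loose turned dark-wood plug (28 mm diameter, 22 mm high, about 12 g) lying in the trug. Waxed: it starts to slide on the trug's floor at about 9 to 14 degrees of tilt, and needs a good 25 to 30 degrees to run surely along a wall into a corner.
- plug2_center (a point): Centre of a loose turned dark-wood plug (28 mm diameter, 22 mm high, about 12 g) lying in the trug. Waxed: it starts to slide on the trug's floor at about 9 to 14 degrees of tilt, and needs a good 25 to 30 degrees to run surely along a wall into a corner.
- plug3_center (a point): Centre of a loose turned dark-wood plug (28 mm diameter, 22 mm high, about 12 g) lying in the trug. Waxed: it starts to slide on the trug's floor at about 9 to 14 degrees of tilt, and needs a good 25 to 30 degrees to run surely along a wall into a corner.
- dish: Round turned light-wood dish with a raised rim, 196 mm diameter, 32 mm high; origin under its centre. Bystander; it and the trug may stand at either side.
- rosette: Light-wood carved six-petal rosette, about 140 mm across, 40 mm high; origin under its centre. Bystander.
- gouge: Carving gouge lying flat, dark handle 126 mm to its -x, steel blade 120 mm to its +x, 29 mm high; origin under the ferrule. Bystander.
- chisel: The same with an orange handle. Bystander.
- mallet: Turned wooden mallet standing on its head, 100 mm diameter, 255 mm tall; origin under its centre. Bystander.
- glue: Yellow glue bottle, 62 mm diameter, 160 mm tall; origin under its centre. Bystander.
- offcut: Light-wood offcut 70 x 45 x 35 mm; origin under its centre. Bystander.
- clamp: Blue bar clamp lying flat, bar 260 mm along its x, arms 125 mm to its +y, 22 mm high; origin under the bar's middle. Bystander.
- table: The wooden bench; its top is at height 0.

How it is judged:
At the end, for the whole second after the job is handed in: Trug held by the gripper alone, touching nothing else, blue corner's floor over 30 mm up, tilted 11 to 57 degrees with its +x and +y each at least 4.5 degrees down, still (under 20 mm/s, 0.1 rad/s); every plug centre within 85 mm of that corner, under 30 mm/s (height (world z) of trug_corner above 0.03 m and angle between trug_grip's own z axis and vertical between 0.2 and 1 rad and angle between trug_grip's own x axis and vertical above 1.65 rad and angle between trug_grip's own y axis and vertical above 1.65 rad and contact force between trug and the fingers above 2 N and contact force between trug and table below 0.05 N and linear speed of trug below 0.02 m/s and angular speed of trug below 0.1 rad/s and contact force between trug and dish below 0.05 N and contact force between trug and rosette below 0.05 N and contact force between trug and gouge below 0.05 N and contact force between trug and chisel below 0.05 N and contact force between trug and mallet below 0.05 N and contact force between trug and glue below 0.05 N and contact force between trug and offcut below 0.05 N and contact force between trug and clamp below 0.05 N and distance between each of plug0_center, plug1_center, plug2_center, plug3_center and trug_corner below 0.085 m and linear speed of each of plug0, plug1, plug2, plug3 below 0.03 m/s); the arm keeps its last pose, push and grip.
It fails at once if a plug falls out of the trug (distance between any of plug0_center, plug1_center, plug2_center, plug3_center and trug_grip above 0.21 m or contact force between any of plug0, plug1, plug2, plug3 and table above 0.05 N).
It fails at once if the gripper touches a plug (contact force between any of plug0, plug1, plug2, plug3 and the fingers above 0.3 N).
It fails at once if something else on the bench is moved by more than 20 mm (distance of any of dish, rosette, gouge, chisel, mallet, glue, offcut, clamp from where it was at the start of the episode above 0.02 m).
It also fails if it takes over 38 s, if anything falls off the work surface, if the arm or the gripper's body presses on something with over 40 N, if the wrist force passes 120 N, or if a joint passes its speed limit or range.

## Working session

There is one attempt and no reset: what is moved stays moved. The work goes in short steps, each a Python script; the robot and the scene stay as the last script left them, time stands still between calls to the robot, and variables do not carry over. Pictures are saved under pics/ and viewed, at most 10 in all, crops included, and the job is handed in when it is done.

```bash
mkdir -p pics
cat > h.py <<'E'
import numpy as np,cv2
from cell import bot,open_jaws,close,read_state,viewer,ticket
def cloud(c):
    h,w=c["range_z"].shape; f=h/2/np.tan(np.radians(c["fovy"])/2)
    v,u=np.mgrid[:h,:w]; z=c["range_z"]
    P=np.stack([(u-c["cx"])/f*z,(v-c["cy"])/f*z,z],-1)
    return (P-np.array(c["t"]))@np.array(c["R"])
E
python3 - <<'E'
from h import *
for n in("scene","top"):
    c=viewer.camera(n); cv2.imwrite(f"pics/{n}0.png",c["image"])
    np.savez(f"{n}0.npz",**{k:np.array(v) for k,v in c.items()})
    print(n,-np.array(c["R"]).T@c["t"])
E
```

```text
scene [1.00386484 0.48835568 1.03982506]
top [0.32285157 0.02030572 1.6627012 ]
```

View pics/top0.png

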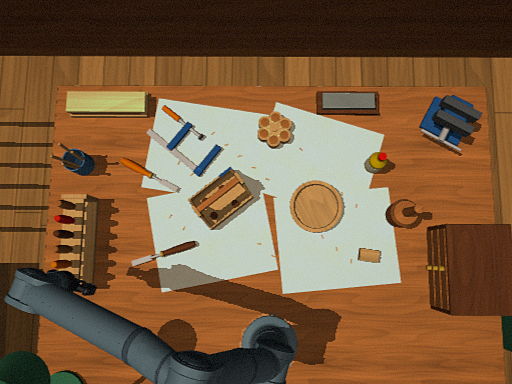

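View pics/scene0.png

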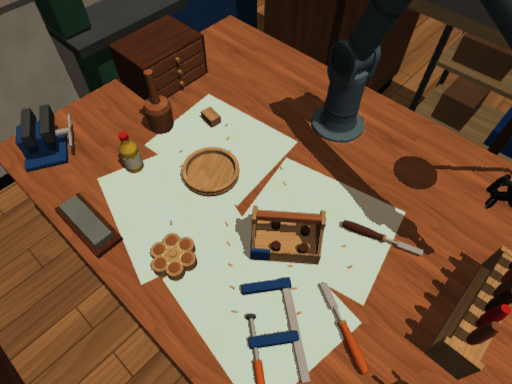

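The top view shows the trug near (223,198). In the scene view its blue corner is near (260,253) and the rail runs (252,212) to (325,217). The four plugs are spread over the trug floor. Next I'll measure it.

Run:
```python
from h import *
for n,b in(("top",(180,160,265,240)),("scene",(225,190,345,275))):
    c=dict(np.load(n+"0.npz")); P=cloud(c); x0,y0,x1,y1=b
    p=P[y0:y1,x0:x1].reshape(-1,3); im=c["image"][y0:y1,x0:x1].reshape(-1,3).astype(int)
    r=p[(p[:,2]>.118)&(p[:,2]<.2)]
    m=r.mean(0); rect=cv2.minAreaRect(r[:,:2].astype(np.float32)*1000)
    print(n,"rail n",len(r),m,r[:,2].max(),"rect",rect)
    w=p[(p[:,2]>.045)&(p[:,2]<.066)]
    print(" rim rect",cv2.minAreaRect(w[:,:2].astype(np.float32)*1000))
    bl=(im[:,0]>im[:,2]+40)&(p[:,2]>.015)&(p[:,2]<.07)
    print(" blue",bl.sum(),np.median(p[bl],0) if bl.any() else '')
    s=cv2.resize(c["image"][y0:y1,x0:x1],None,fx=6,fy=6); cv2.imwrite(f"pics/{n}_crop.png",s)
print(read_state())
```

```text
top rail n 463 [0.52555829 0.18407831 0.15025083] 0.1633051849070301 rect ((525.1884765625, 184.38739013671875), (50.107749938964844, 199.53176879882812), 38.06028747558594)
 rim rect ((527.3226318359375, 185.33970642089844), (141.5906524658203, 200.73458862304688), 38.61847686767578)
 blue 156 [0.64033807 0.25621484 0.02384506]
scene rail n 849 [0.53168948 0.18726666 0.14878783] 0.15913522928602875 rect ((531.6743774414062, 185.42050170898438), (53.72418975830078, 199.79379272460938), 38.566383361816406)
 rim rect ((556.2586669921875, 202.4530029296875), (82.51164245605469, 200.1428680419922), 41.302860260009766)
 blue 56 [0.6266843  0.16840183 0.05854503]
{'time_s': 0.1, 'qpos': array([-1.29978324,  0.38376604,  0.04383703,  1.59941519, -0.01792995,
        1.16119968, -0.04987182]), 'joint_vel': array([-0.00098753, -0.00041112,  0.00062559, -0.00262229, -0.00080016,
       -0.00094059, -0.00052228]), 'joint_efforts': array([ 2.57181629e-03, -4.34727859e+01,  1.02911107e+00, -2.50454128e+01,
        1.08380496e-02,  5.47555988e-03,  1.28693540e-05]), 'tool_pos': array([0.23403256, 0.60554735, 0.25200525]), 'ee_rot': array([-1.70918782e-04,  1.83315985e-01,  9.83053312e-01, -1.18570587e-03]), 'force': array([ 1.04050887, -0.55642769,  0.44223113]), 'ft_torque': array([-0.03306148, -0.01706875,  0.03371812]), 'gripper_force': 0.0, 'width': 0.9932789958232388}
```

View pics/top_crop.png

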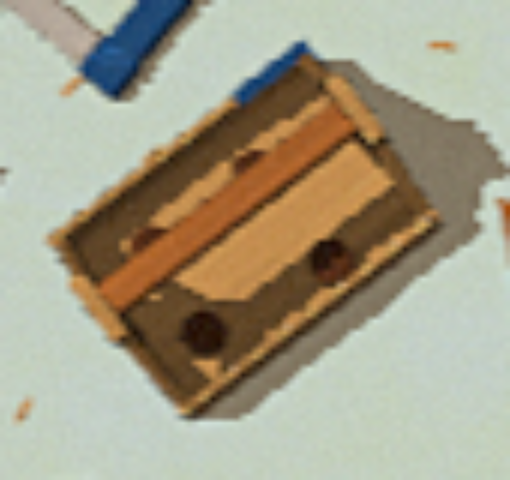

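Both cameras agree. The centre is near (0.529, 0.185), the long axis is at -51.4° and the 141 x 200 rim and heights match. The crop shows blue at top right (300,55), so trug +x points to (0.62,-0.78). The plugs are at (205,332), (330,260), (150,240) and (250,160). Next I'll check reachability for the grasp and the tilt.

```bash
cat >> h.py <<'E'
from scipy.spatial.transform import Rotation as R
YAW=np.radians(-51.4); G=np.array([.529,.185,.140])
def q(r): return np.roll(r.as_quat(),1)
def tool(yaw,flip=0,tilt=0,az=np.pi/4):
    """tool orientation holding the trug at a yaw, tilted (deg) so trug direction az goes down"""
    ax=[-np.sin(az),np.cos(az),0]
    T=R.from_euler('z',yaw)*R.from_rotvec(np.radians(tilt)*np.array(ax))
    return T*R.from_euler('x',np.pi)*R.from_euler('z',np.pi*flip)
def tcp(g,r): return np.array(g)-r.apply([0,0,.003])
E
python3 - <<'E'
from h import *
np.set_printoptions(precision=2,suppress=True)
for f in(0,1):
    r=tool(YAW,f); print("grasp",f,bot.ik(tcp(G,r),q(r)),bot.ik(tcp(G+[0,0,.13],r),q(r)))
    for x,y in((.53,.185),(.6,.1),(.5,0.05)):
      for z in(.35,.45):
        o=[]
        for d in range(-180,181,30):
            a=YAW+np.radians(d); r0=tool(a,f); r1=tool(a,f,40)
            if bot.ik(tcp([x,y,z],r0),q(r0)) is not None:
                s=bot.ik(tcp([x,y,z],r1),q(r1))
                if s is not None:o.append((d,s.round(1)[[0,4,5,6]].tolist() if hasattr(s,'round') else s))
        print(f,x,y,z,o)
E
```

```text
grasp 0 [-1.39  0.86  1.37  1.95 -0.93  1.18 -2.11] [-1.46  0.54  1.39  1.84 -0.56  1.25 -2.37]
0 0.53 0.185 0.35 [(-180, [-1.1, 0.8, 0.8, -0.5]), (-150, [-1.1, 0.4, 0.5, 0.4]), (-120, [-1.4, -0.1, 0.6, 1.5]), (-90, [1.0, -0.5, 1.0, 2.3]), (-60, [0.8, -0.1, 1.3, 2.4]), (-30, [0.6, 0.1, 1.7, 2.7]), (0, [-0.4, -0.3, 2.0, -2.7]), (60, [-1.0, 0.0, 1.9, -1.7]), (90, [-1.1, 0.3, 1.6, -1.4]), (120, [-1.2, 0.6, 1.4, -1.2]), (150, [-1.2, 0.8, 1.1, -0.9]), (180, [-1.1, 0.8, 0.8, -0.5])]
0 0.53 0.185 0.45 [(-180, [-1.1, 0.7, 1.0, -0.3]), (-150, [-0.5, 0.1, 0.7, 0.7]), (-120, [-0.7, -0.4, 0.9, 1.7]), (-90, [-1.5, -0.6, 1.2, 2.3]), (-60, [0.8, -0.2, 1.5, 2.4]), (-30, [0.6, -0.0, 1.8, 2.6]), (90, [-1.1, 0.3, 1.8, -1.4]), (120, [-1.2, 0.6, 1.6, -1.1]), (150, [-1.3, 0.7, 1.3, -0.8]), (180, [-1.1, 0.7, 1.0, -0.3])]
0 0.6 0.1 0.35 [(-180, [-1.0, 0.7, 0.6, -0.2]), (-150, [-1.2, 0.2, 0.5, 0.9]), (-120, [-1.6, -0.3, 0.7, 1.9]), (-90, [1.0, -0.2, 1.1, 2.2]), (-60, [0.8, 0.0, 1.5, 2.4]), (-30, [0.6, 0.2, 1.8, 2.7]), (60, [-0.9, 0.0, 1.8, -1.5]), (90, [-1.0, 0.3, 1.6, -1.3]), (120, [-1.1, 0.6, 1.3, -1.0]), 
[... 2667 characters left out ...]
.6, -1.6]), (-120, [-0.6, -0.6, 0.9, -1.0]), (-90, [-0.5, -0.8, 1.3, -0.4]), (-60, [-0.4, -0.7, 1.7, 0.0]), (-30, [-0.4, -0.5, 1.9, 0.4]), (0, [-0.4, -0.2, 1.9, 0.7]), (30, [-0.5, 0.0, 1.9, 1.1]), (60, [-0.6, 0.3, 1.8, 1.4]), (90, [-0.7, 0.5, 1.6, 1.7]), (120, [-0.7, 0.7, 1.4, 2.0]), (150, [-0.8, 0.8, 1.1, 2.3]), (180, [0.5, -0.0, 0.5, -2.7])]
1 0.5 0.05 0.45 [(-180, [0.0, 0.2, 0.8, -2.8]), (-150, [0.2, -0.5, 0.8, -1.7]), (-120, [-0.1, -0.6, 1.1, -1.1]), (-90, [-0.5, -0.7, 1.5, -0.6]), (-60, [-0.4, -0.7, 1.8, -0.1]), (-30, [0.3, -0.3, 2.0, 0.0]), (60, [-0.8, 0.3, 1.9, 1.5]), (90, [-0.7, 0.5, 1.8, 1.8]), (120, [-0.7, 0.7, 1.5, 2.1]), (150, [-0.8, 0.8, 1.2, 2.5]), (180, [0.0, 0.2, 0.8, -2.8])]
```

Run:
```python
from h import *
r=tool(YAW,1)
bot.goto(tcp(G+[0,0,.13],r),q(r))
bot.line_to(tcp(G+[0,0,.02],r),.12); print(bot.line_to(tcp(G,r),.05,guard=15))
close(100); bot.dwell(.2); s=read_state(); print(s['time_s'],s['width']*85,s['gripper_force'],s['tool_pos'],s['force'])
bot.line_to(tcp(G+[0,0,.03],r),.05); s=read_state(); print(s['force'],s['width']*85)
bot.line_to(tcp(G+[0,0,.21],r),.12)
s=read_state(); print(s['time_s'],s['force'],s['ft_torque'],s['width']*85)
c=viewer.camera("scene"); cv2.imwrite("pics/lift.png",c["image"])
```

```text
False
4.3917 20.27601243772788 97.62682557106018 [0.52888538 0.18484385 0.14314478] [-1.34390385  0.03899964  1.74114154]
[-0.94141722  0.52824232 -4.68406407] 20.32725855610287
6.7917 [ 0.65019419 -0.61512494 -5.73761144] [-0.02954945 -0.03545352 -0.03329386] 20.60673179995494
```

View pics/lift.png

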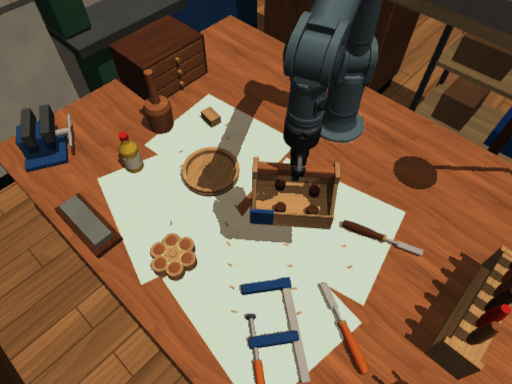

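The trug is held level at height and the plugs are still spread, with the blue corner at (262,215). Next I'll turn it 90° so the corner faces the camera, then tip it.

Run:
```python
from h import *
g=G+[0,0,.21]
def go(d,t):
    r=tool(YAW+np.radians(d),1,t); bot.goto(tcp(g,r),q(r))
for d in(45,90): go(d,0)
print(read_state()['time_s'])
for t in(10,20,30,40): go(90,t); print(t,read_state()['time_s'])
bot.dwell(1)
s=read_state(); print(s['time_s'],s['force'],s['ft_torque'],s['width']*85,s['qpos'])
for n in("scene","top"):
    c=viewer.camera(n); np.savez(n+"1.npz",**{k:np.array(v) for k,v in c.items()})
    f=(384/2)/np.tan(np.radians(c["fovy"])/2); p=c["R"]@g+c["t"]; u,v=int(p[0]/p[2]*f+c["cx"]),int(p[1]/p[2]*f+c["cy"]); print(u,v)
    b=c["image"][max(v-60,0):v+90,max(u-75,0):u+75]
    cv2.imwrite(f"pics/{n}1.png",cv2.resize(b,None,fx=4,fy=4,interpolation=cv2.INTER_CUBIC))
```

```text
8.375
10 8.6333
20 8.8833
30 9.1333
40 9.3833
10.3833 [ 1.10970848 -0.65567144 -4.60448412] [ 1.62761092 -0.10686684 -0.00238135] 20.630965296395743 [-0.89890102  0.40680954  0.31042332  1.52863086  0.39891773  1.69317691
  1.61439998]
295 170
210 184
```

View pics/scene1.png

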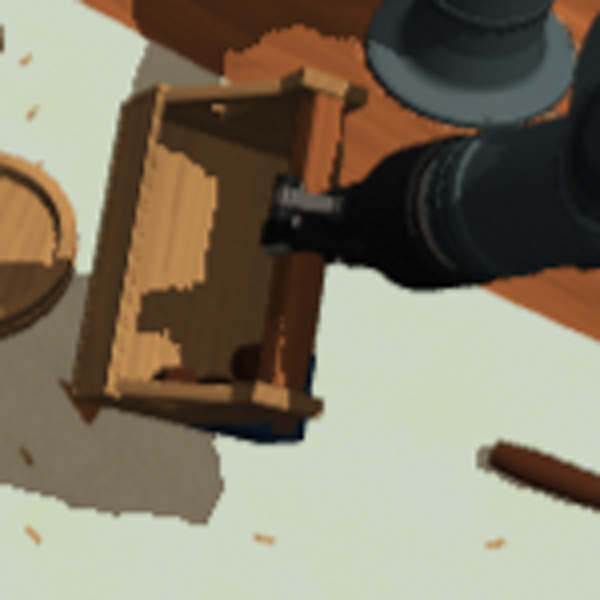

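The trug is tilted and held. Plugs show along the +x wall at crop pixels (172,375), (205,380) and (245,360), and one may sit too far from the corner. I'll measure in the trug frame.

```bash
cat >> h.py <<'E'
def trugcloud(c,tp,ee):
    r=R.from_quat(np.roll(ee,-1)); T=r*R.from_euler('z',-np.pi)*R.from_euler('x',-np.pi)
    g=np.array(tp)+r.apply([0,0,.003]); return T.inv().apply(cloud(c).reshape(-1,3)-g)+[0,0,.14],T
def rep(c,name):
    s=read_state(); p,T=trugcloud(c,s['tool_pos'],s['ee_rot']); im=c["image"].reshape(-1,3).astype(int)
    ok=(abs(p[:,0])<.093)&(abs(p[:,1])<.063)&(c["range_z"].ravel()>0)
    fl=p[ok&(p[:,2]<.02)&(p[:,2]>-.02)&(p[:,0]<.05)]
    A=np.c_[fl[:,:2],np.ones(len(fl))]; print(name,"floor fit",len(fl),np.linalg.lstsq(A,fl[:,2],rcond=None)[0])
    k=ok&(p[:,2]>.014)&(p[:,2]<.06)
    S=90; M=np.zeros((128,188),np.float32)
    for a in p[k]: 
        i,j=int((.064-a[1])*1000),int((a[0]+.094)*1000); M[max(i-1,0):i+2,max(j-1,0):j+2]=np.maximum(M[max(i-1,0):i+2,max(j-1,0):j+2],a[2]*1000)
    rgb=np.zeros((128,188,3),np.uint8)
    for a,b in zip(p[ok&(p[:,2]<.06)],im[ok&(p[:,2]<.06)]):
        i,j=int((.064-a[1])*1000),int((a[0]+.094)*1000); rgb[max(i-1,0):i+2,max(j-1,0):j+2]=b
    return np.vstack([cv2.resize(rgb,None,fx=2.2,fy=2.2),cv2.resize(cv2.applyColorMap((M*4).clip(0,255).astype(np.uint8),2),None,fx=2.2,fy=2.2)]),T
E
python3 - <<'E'
from h import *
o=[]
for n in("scene","top"):
    c=dict(np.load(n+"1.npz")); m,T=rep(c,n); o.append(m)
cv2.imwrite("pics/m1.png",np.hstack(o)[:, :800])
print(np.degrees(np.arccos(T.as_matrix()[2])))
E
```

```text
scene floor fit 1698 [ 0.03254598 -0.00270853  0.00425519]
top floor fit 606 [0.0021535  0.01483362 0.00585753]
[117.04150706 117.03613255  40.00789191]
```

View pics/m1.png

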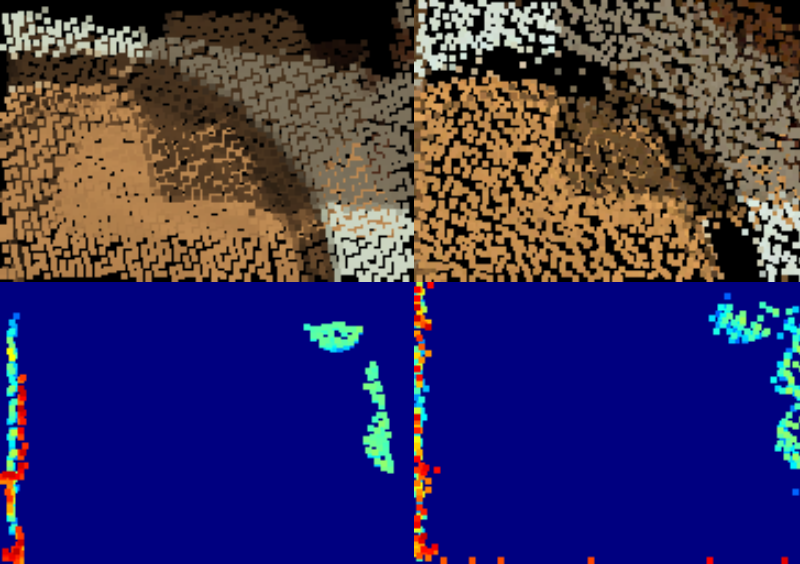

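The grip hasn't slipped: the floor fit is within 2° and the tilt is 40°, with trug x and y each at 117° from vertical. In the height map three plugs lie along the +x wall, the farthest centred about 70 mm from the +y wall, and one sits along the +y wall about 42 mm out. All are therefore within about 73 mm of the corner and at rest.

Run:
```python
from h import *
s=read_state(); print(s['time_s'],abs(s['joint_vel']).max(),s['gripper_force'])
print(ticket.hand_in())
```

```text
10.4833 0.0016632406288097322 98.97352695465088
the job is handed in; nothing more can be done
None
```

I handed the job in at 10.5 s with the trug held steady in the air, tilted 40° towards its blue corner, and all four plugs judged to be at rest there within about 73 mm; one was hidden from the cameras, and no verdict came back.

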